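Set the drilling jig's turret to the dowel

ROBOT

A 6-joint arm with a two-finger parallel gripper is mounted at the origin on a cart in front of the work surface, level with it; the furniture and walls round the work are solid. World frame = base frame: x ahead of the robot, y to its left, z up, the work surface at z = 0. Lengths are in m, angles in degrees, forces in N, time in s.
With the tool pointing down it reaches from about 0.375 to 0.9 m from the base axis. Payload 3.1 kg.
Tool frame: the origin (TCP) lies on the centre line of the jaws, within the pads' length; the fingertips stand 17 mm ahead of it and the grasp point (between the pads) lies 2 mm behind it; z points along the fingers, y is the line along which they close (so a half turn about z gives the same grasp; the last joint's range is limited). The gripper opens to 87 mm and grips with 3 to 60 N. Pads are 19 mm wide; open, the fingers measure 117 mm over their backs; the gripper's body (75 mm by 190 mm) begins 51 mm behind the grasp point.
Start: joints at [61.736, 30.224, 82.088, -0, 67.689, -10.227], TCP at [0.193, 0.594, 0.24] pointing down, gripper open.
Joint ranges: [-176.69, 176.69], [-43.24, 126.21], [12.49, 139.97], [-82, 262], [0, 151.66], [-163.58, 163.58]. Speed limits (degrees/s): [159.86, 159.86, 180, 180, 180, 180].

INTERFACE

Orientations are given as a 3x3 rotation matrix whose columns are the frame's x, y, z axes.
In Python, from rig import bot, imaging, finder gives the robot as it stands. The module is installed in compiled form; this text tells all that it offers.
- The arm moves only by the tool play_rows, never from a script. Its argument "motion" is a list that holds one entry, the list of rows, each a list of 6 numbers: the shift along the tool's x, y, z in a scale on which 1.0 is 80 cm, then the turn, a rotation vector about the tool's x, y, z in fractions of the full range, 1 being 90 degrees. In form: [[[dx, dy, dz, wx, wy, wz], ...]]. A call has 1 to 8 rows; each row is the pose to reach, as a shift and turn from the pose commanded when the call began, along the tool's axes at that moment; what a row does not reach only later rows make up. A row lasts 1/12 s, in which the tool goes at most 41.7 mm and 7.16 degrees, less where a joint would pass 70% of its speed; a pose out of reach is approached as far as the arm can. A call with a gripper value outside its range is refused whole. "fingers" is the finger opening in m, from 0 to 0.087, set as the call begins (left out, the last holds). The fingers move at their own pace and stop on an object; the grip force is fixed at half the most. Time passes only in rows, so rows that repeat a pose let the fingers close. It gives the time, the measured TCP pose, the force, the opening and the grip force at its end, in the units of the state.
- bot.read_state(): the state, without advancing time (a new reading comes with each control period).
- imaging.capture(name): name is "scene" or "side" or "wrist"; returns a dict with "frame" (384x512x3 uint8, red, green, blue), "camera_matrix" (3x3 intrinsics, pixels), "R" (3x3) and "t" (3): a world point X has camera coordinates R X + t. Camera axes: x right, y down, z forward; pixel columns grow to the right and rows downward; lengths in m; the calibration is good to about 2 mm. A picture is of the moment at which its call begins. There is no depth.
- bot.hand_in(): hands the job in; it is judged then, once.
Trained networks look in the newest picture that a camera, given by its name, has taken for a name from the list of things; names that differ only in an ending like _2 or _b are one class to them, and where a whole thing is asked for, a point or a joint stands for the part that bears it (a point fixed in the world has none). Each returns a list of dicts, best first, with "confidence" (0 to 1); they miss things now and then, are a little off and sometimes report something else, mostly with a low value. They report only what shows in the picture. A call takes as long as a camera call. They do not tell look-alikes from the thing itself.
- finder.recognise(camera, name): "at" ([x, y, z] in m, in world coordinates, good to about 4 mm: the middle of the surface that is visible of it).
- finder.outline_of(camera, name): "pixels" (384x512 bool, what is visible of it).
The state is a dict: "time_s": time; "joint_positions": joint angles; "qvel": joint speeds; "tau": joint torques, N m; "position": TCP position; "tcp_rot": TCP orientation; "force": force on the tool from outside, world axes, zero at the start; "moment": the same for the moment, N m; "opening": opening from 0.0 (shut) to 1.0 (fully open); "grasp_force": force on a finger pad.
Only numpy, scipy, OpenCV 4.12 (cv2) and the standard library are available. Lean on these libraries where they do the work, as an engineer would, in place of code of your own. Each camera call takes 0.05 s, during which the arm holds its last target. There are 200 camera calls.

TASK

Set the drilling jig for the dowel that is laid out along the front edge of its board (the other dowel, on its left, is not wanted now): pull the turret's index pin up, push the turret round by its handle until the bush with the same bore as that dowel stands over the pencil cross on the clamped rail, then push the index pin fully home so that the turret is locked there. Leave the dowels and the other loose things round the jig lying where they are.

Things in the scene. Friction and masses are not known exactly. Their poses are not given: they have to be found in the camera images.
- jig: Drilling jig fixed on the bench: dark wooden board 18 mm thick, from x = -0.097 (front edge) to +0.109, y = +-0.135. Origin on the bench right under the turret's axis, z up; -x is its front (robot side), +y its left, with the index pin. A wooden rail, 40 x 150 x 20 mm, is clamped on the board under the front of the turret.
- turret_axis (a point): Centre of the turret's top face, 56 mm above the bench, on its upright axis. The turret is an aluminium disc, 148 mm across, 12 mm thick (hub nut to 67 mm above the bench), with three steel drill bushes 50 mm from the axis, 120 degrees apart, and three index holes 12.6 mm wide, 60 mm from the axis, 120 degrees apart.
- turret_disc (a joint): Angle of the turret in rad, counterclockwise from above positive, range +-2.25. At 0 (start) the 8 mm bush is over the cross, at +2.094 the 20 mm bush, at -2.094 the 12 mm bush; only at these three is an index hole under the pin. About 3 N at the handle turns it when the pin is up, and it stays where it is left; with the pin home it is blocked.
- handle (a point): Centre of the top of the turret's handle: an upright round black grip, 15 to 19 mm across, 98 mm from the axis, from 56 to 118 mm above the bench. Push it sideways, from either side, to turn the turret. At turret 0 it is on the jig's right, 255 degrees counterclockwise from jig +x; it moves with the turret and stays 35 degrees or more from the pin.
- pin_knob (a point): Centre of the top of the index pin's black knob, a round grip 22 mm across and 22 mm high, on the jig's left, 60 mm from the turret's axis (jig +y). The top is 112 mm above the bench with the pin home, 127 to 130 mm with it up. Below the knob are a sleeve 21 mm across, up to 88 mm, and an aluminium arm 30 mm wide, up to 78 mm.
- plunger (a joint): Height of the index pin in m: 0 home (10 mm deep in the turret), 0.015 to 0.018 up; clear of the turret from 0.010. A detent holds it at either end: 4 to 5 N pulls it up or pushes it down, past the middle it snaps on. It goes home only with an index hole within about 2 mm (0.04 rad of turret), its round tip then centres the turret; on the blank disc it springs back up.
- drill_point (a point): The pencil cross on the top face of the rail, 38 mm above the bench, 50 mm in front of the turret's axis (jig -x): the chosen bush must stand over it.
- bush_8 (a point): Centre of the top of the smallest bush, bore 8 mm, head 19 mm across; over the cross at the start; no dowel here fits it. All bush heads stand 4 mm above the disc.
- bush_12 (a point): Centre of the top of the middle bush, bore 12 mm, head 23 mm across.
- bush_20 (a point): Centre of the top of the largest bush, bore 20 mm, head 31 mm across.
- thick_dowel: Loose plain wooden dowel, 20 mm thick, 90 mm long, lying along its own y; origin midway under it. It lies either in front of the jig's board (about 0.128 in front of the axis, jig -x) or on the jig's left (about 0.21 along jig +y).
- thin_dowel: Loose plain wooden dowel, 12 mm thick, 90 mm long, lying along its own y; origin midway under it. It lies in the other of the two places.
- pencil: Loose carpenter's pencil, 12 x 182 x 8 mm, on the bench beside the jig's right edge.
- tape: Loose tape measure, 36 x 72 x 62 mm, standing on the bench to the right of the jig.
- block: Loose wood offcut, 34 x 60 x 34 mm, on the bench behind and to the left of the jig.
Things that resemble listed ones, but are neither listed nor needed, are in the scene too. What is shaped like the thin_dowel but orange or yellow is not meant.

How it is judged (in metres and radians):
On the way, in this order (a step that is already met when the one before it is completed fails the run):
1. the index pin is pulled up clear of the turret (value of joint plunger above 0.011 m), for 0.2 s.
2. with the pin up, the turret is turned until the bush that fits the dowel in front of the jig stands over the cross (within 4 mm) (value of joint plunger above 0.01 m and ((x of thick_dowel in the frame of jig below -0.1 m and horizontal distance between bush_20 and drill_point below 0.004 m) or (x of thin_dowel in the frame of jig below -0.1 m and horizontal distance between bush_12 and drill_point below 0.004 m))), for 0.2 s.
At the end, for the whole second after the job is handed in: The bush whose bore equals the dowel in front of the jig stands over the pencil cross within 2.5 mm, the index pin is home within 3 mm, and the turret is at rest (value of joint plunger below 0.003 m and ((x of thick_dowel in the frame of jig below -0.1 m and horizontal distance between bush_20 and drill_point below 0.0025 m) or (x of thin_dowel in the frame of jig below -0.1 m and horizontal distance between bush_12 and drill_point below 0.0025 m)) and velocity of joint turret_disc between -0.05 and 0.05 rad/s); the robot touches nothing.
It fails at once if the thick dowel is moved more than 25 mm (distance of thick_dowel from where it was at the start of the episode above 0.025 m).
It fails at once if the thin dowel is moved more than 25 mm (distance of thin_dowel from where it was at the start of the episode above 0.025 m).
It fails at once if the pencil is moved more than 25 mm (distance of pencil from where it was at the start of the episode above 0.025 m).
It fails at once if the tape measure is moved more than 25 mm (distance of tape from where it was at the start of the episode above 0.025 m).
It fails at once if the offcut beside the jig is moved more than 25 mm (distance of block from where it was at the start of the episode above 0.025 m).
It also fails if it takes over 54 s, if anything falls off the work surface, if the arm or the gripper's body presses on something with over 40 N, if the wrist force passes 120 N, or if a joint passes its speed limit or range.

## Working session

There is one attempt and no reset: what is moved stays moved. The work goes in short steps, Python scripts to look and compute and a tool call to move; the robot and the scene stay as the last step left them, time stands still between calls to the robot, and variables do not carry over. Pictures are saved under pics/ and viewed, at most 10 in all, crops included, and the job is handed in when it is done.

Besides the shell and the picture viewer there is one more tool, called after "Call:" as a command line: name --argument value ..., lists and objects as JSON in quotes. play_rows: Moves the arm, as the interface text tells. Its arguments: {"type":"object","properties":{"motion":{"type":"array"},"fingers":{"type":"number"}},"required":["motion"]}

```bash
mkdir -p pics; python3 - <<'E'
from rig import bot, imaging, finder
import cv2,numpy as np
for c in ["scene","side"]:
    d=imaging.capture(c); cv2.imwrite(f"pics/{c}0.png",d["frame"][:,:,::-1])
    for n in ["jig","turret_axis","handle","pin_knob","bush_8","bush_12","bush_20","thick_dowel","thin_dowel"]:
        try: print(c,n,[(np.round(r["at"],3).tolist(),round(r["confidence"],2)) for r in finder.recognise(c,n)][:4])
        except Exception as e: print(c,n,e)
s=bot.read_state(); print(s["time_s"],s["position"],np.round(s["tcp_rot"],3))
E
```

```text
scene jig [([0.549, -0.024, 0.02], 0.68)]
scene turret_axis [([0.556, -0.021, 0.021], 0.75)]
scene handle [([0.512, 0.206, 0.009], 0.72), ([0.566, -0.005, 0.053], 0.56)]
scene pin_knob [([0.545, 0.059, 0.107], 0.65)]
scene bush_8 [([0.564, -0.007, 0.056], 0.75)]
scene bush_12 [([0.564, -0.007, 0.056], 0.75)]
scene bush_20 [([0.564, -0.007, 0.056], 0.75)]
scene thick_dowel [([0.442, -0.036, 0.014], 0.72)]
scene thin_dowel [([0.513, 0.203, 0.01], 0.63), ([0.693, 0.309, 0.011], 0.54), ([0.41, 0.279, 0.012], 0.44), ([0.522, 0.33, 0.015], 0.42)]
side jig [([0.572, 0.07, 0.022], 0.72)]
side turret_axis [([0.574, 0.068, 0.023], 0.78)]
side handle [([0.578, 0.014, 0.056], 0.86), ([0.575, 0.066, 0.021], 0.21)]
side pin_knob [([0.552, 0.08, 0.108], 0.41)]
side bush_8 [([0.576, 0.015, 0.056], 0.85)]
side bush_12 [([0.576, 0.015, 0.056], 0.85)]
side bush_20 [([0.576, 0.015, 0.056], 0.85)]
side thick_dowel [([0.448, -0.02, 0.018], 0.66)]
side thin_dowel [([0.52, 0.341, 0.01], 0.85), ([0.514, 0.213, 0.013], 0.7), ([0.414, 0.285, 0.013], 0.58), ([0.702, 0.316, 0.011], 0.49)]
1.0 [0.19347736 0.59427923 0.239548  ] [[-0.951  0.31  -0.   ]
 [ 0.31   0.951  0.   ]
 [ 0.     0.    -1.   ]]
```

View pics/scene0.png

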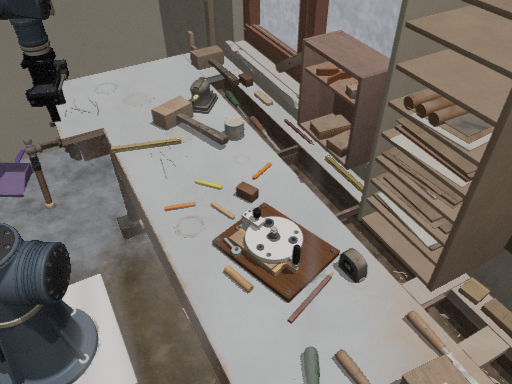

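View pics/side0.png

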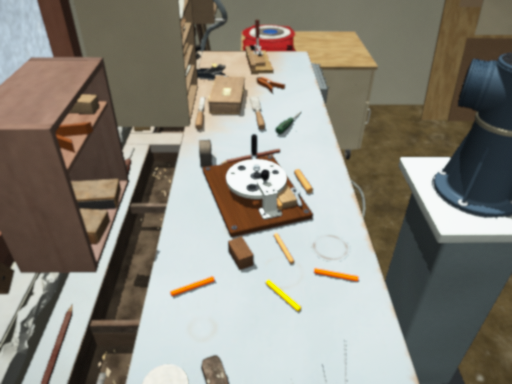

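The scene picture shows the thick dowel in front of the board (238,278), the thin one on the left (222,210), the knob at (257,212) and the handle at (296,256). So the target is the 20 mm bush, turret +2.094. Next I need the exact jig pose.

```bash
python3 - <<'E'
import cv2,numpy as np
a=cv2.imread("pics/scene0.png")[195:305,205:345];b=cv2.imread("pics/side0.png")[125:240,195:320]
a=cv2.resize(a,None,fx=5.6,fy=5.6,interpolation=cv2.INTER_CUBIC)[:,:784]
b=cv2.resize(b,None,fx=5,fy=5,interpolation=cv2.INTER_CUBIC)
cv2.imwrite("pics/a.png",a[:600]);cv2.imwrite("pics/b.png",b)
E
```

```text
(no output)
```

View pics/a.png

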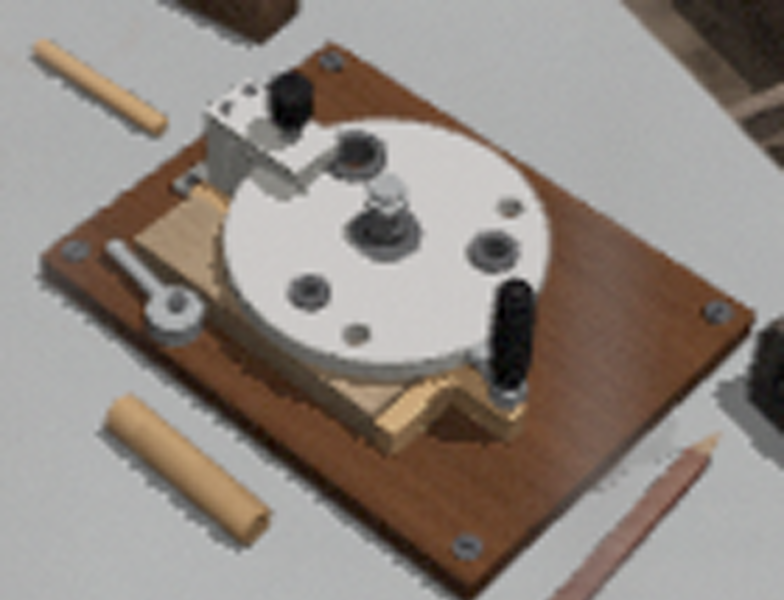

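View pics/b.png

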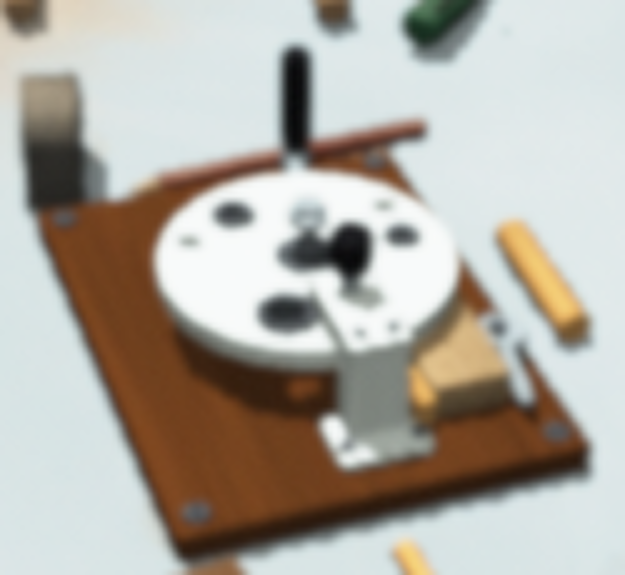

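Both crops show the board, bushes, knob and handle clearly (scene crop: bush_8 309,288; knob top 293,83. Side crop: bush_8 403,234; knob top 352,235). I'll fit the jig pose to these points.

```bash
cat > h.py <<'E'
import numpy as np
from scipy.optimize import least_squares
c=lambda a,r,z:(r*np.cos(np.radians(a)),r*np.sin(np.radians(a)),z)
P=dict(FL=(-.097,.135,.018),FR=(-.097,-.135,.018),BR=(.109,-.135,.018),BL=(.109,.135,.018),b8=c(180,.05,.06),b12=c(300,.05,.06),b20=c(60,.05,.06),h=c(255,.098,.118),k=(0,.06,.112))
def jw(p,q):
    x,y,t=p; q=np.atleast_2d(q); C,S=np.cos(t),np.sin(t)
    return np.c_[x+C*q[:,0]-S*q[:,1],y+S*q[:,0]+C*q[:,1],q[:,2]]
def proj(d,X):
    q=X@np.array(d["R"]).T+np.array(d["t"]); q=q@np.array(d["camera_matrix"]).T; return q[:,:2]/q[:,2:]
E
python3 - <<'E'
from h import *
from rig import imaging
A=dict(FL=(45,258),FR=(470,592),BR=(750,315),BL=(332,45),b8=(309,288),b12=(494,247),b20=(357,150),h=(517,288),k=(293,83))
B=dict(BL=(185,545),FL=(585,450),BR=(40,208),FR=(385,152),b8=(403,234),b12=(233,212),b20=(288,310),h=(295,52),k=(352,235))
D={n:imaging.capture(n) for n in("scene","side")}
f={}
for n,M,s,o in(("scene",A,5.6,(205,195)),("side",B,5,(195,125))):
    f[n]=[np.array([P[k] for k in M]),np.array([[(v[0]+.5)/s-.5+o[0],(v[1]+.5)/s-.5+o[1]] for v in M.values()]),list(M)]
def res(p,ns): return np.concatenate([(proj(D[n],jw(p,f[n][0]))-f[n][1]).ravel() for n in ns])
for ns in(["scene"],["side"],["scene","side"]):
    r=least_squares(res,[.565,0,.25],args=(ns,),loss="soft_l1"); print(ns,np.round(r.x,4),np.degrees(r.x[2]))
    e=res(r.x,ns).reshape(-1,2); 
for k,v in zip(sum([f[n][2] for n in ns],[]),e): print(k,np.round(v,1),end=' ')
for n in("h","k"): print(n,jw(r.x,P[n]))
E
```

```text
['scene'] [0.5684 0.0085 0.3118] 17.86418516201197
['side'] [0.5685 0.0114 0.3129] 17.930630672528725
['scene', 'side'] [0.5685 0.0095 0.312 ] 17.877243403189027
FL [-1.7 -0.8] FR [-0.4 -0.8] BR [ 1.8 -0.5] BL [ 0.2 -1.5] b8 [0.2 0.3] b12 [0.1 0.2] b20 [-0.6  0.5] h [-0.  -0.6] k [-0.6  0.1] BL [-2.2 -0.9] FL [ 2.3 -1. ] BR [-1.2  0.8] FR [ 1.1 -0.9] b8 [-0.1 -0.4] b12 [-0. -0.] b20 [-0.   0.1] h [ 0.1 -0.9] k [ 0.  -0.9] h [[ 0.57343271 -0.08839893  0.118     ]]
k [[0.55009476 0.06658051 0.112     ]]
```

Units first: shifts go in shares of 80 cm and turns go in shares of 90 degrees. So -0.503 m is -0.6288, -0.391 m is -0.4888, 69 degrees is 0.7667.

Call:
play_rows --motion '[[[-0.6288, -0.4888, 0, 0, 0, 0.7667], [-0.6288, -0.4888, 0, 0, 0, 0.7667], [-0.6288, -0.4888, 0, 0, 0, 0.7667], [-0.6288, -0.4888, 0, 0, 0, 0.7667], [-0.6288, -0.4888, 0, 0, 0, 0.7667], [-0.6288, -0.4888, 0, 0, 0, 0.7667], [-0.6288, -0.4888, 0, 0, 0, 0.7667], [-0.6288, -0.4888, 0, 0, 0, 0.7667]]]' --fingers 0.06

```text
time_s: 1.77
position: [0.3812, 0.3166, 0.2398]
tcp_rot: [[-0.248, 0.969, 0.001], [0.969, 0.248, 0.0], [0.0, 0.001, -1.0]]
force: [-0.3, 0.1, -0.0]
opening: 0.697
grasp_force: 0.0
```

```bash
cat > go.py <<'E'
import sys,numpy as np
from rig import bot
from scipy.spatial.transform import Rotation as R
x,y,z,a=map(float,sys.argv[1:5]); s=bot.read_state(); M=np.array(s["tcp_rot"]); a=np.radians(a)
Y=np.array([np.cos(a),np.sin(a),0]);Z=np.array([0,0,-1.]);T=np.c_[np.cross(Y,Z),Y,Z]
print(round(s["time_s"],2),np.round(s["position"],4),np.round(s["force"],1),"open",s["opening"],"j",np.round(s["joint_positions"],0))
print(np.round(M.T@(np.array([x,y,z])-s["position"]),4),np.round(R.from_matrix(M.T@T).as_rotvec(degrees=True),1))
E
python3 go.py .550 .0666 .20 3
```

```text
1.77 [0.3812 0.3166 0.2398] [-0.3  0.1 -0. ] open 0.6965607961619892 j [ 27.  20. 100.   0.  59.  12.]
[-0.284   0.1016  0.0399] [ 0.  -0.  11.3]
```

Scaled: -0.284 m is -0.355, 0.102 m is 0.1275, 11.3 degrees is 0.1256.

Call:
play_rows --motion '[[[-0.355, 0.1275, 0.05, 0, 0, 0.1256], [-0.355, 0.1275, 0.05, 0, 0, 0.1256], [-0.355, 0.1275, 0.05, 0, 0, 0.1256], [-0.355, 0.1275, 0.05, 0, 0, 0.1256], [-0.355, 0.1275, 0.05, 0, 0, 0.1256], [-0.355, 0.1275, 0.05, 0, 0, 0.1256], [-0.355, 0.1275, 0.05, 0, 0, 0.1256], [-0.355, 0.1275, 0.05, 0, 0, 0.1256]]]'

```text
time_s: 2.43
position: [0.555, 0.0643, 0.1992]
tcp_rot: [[-0.054, 0.999, 0.004], [0.999, 0.054, -0.002], [-0.002, 0.004, -1.0]]
force: [0.2, -0.3, 0.6]
opening: 0.691
grasp_force: 0.0
```

```bash
python3 go.py .550 .0666 .108 3; python3 - <<'E'
from rig import imaging
from h import *
import cv2
d=imaging.capture("wrist");im=d["frame"][:,:,::-1].copy()
for k,q in P.items():
    try: cv2.drawMarker(im,tuple(int(v) for v in np.round(proj(d,jw([.5685,.0095,.312],q))[0])),(0,0,255),0,9)
    except Exception: pass
cv2.imwrite("pics/w1.png",im)
E
```

```text
2.43 [0.555  0.0643 0.1992] [ 0.2 -0.3  0.6] open 0.691105532670008 j [-5. 28. 94. -0. 57. -8.]
[ 0.0028 -0.0053  0.0912] [0.2 0.1 0.1]
```

View pics/w1.png

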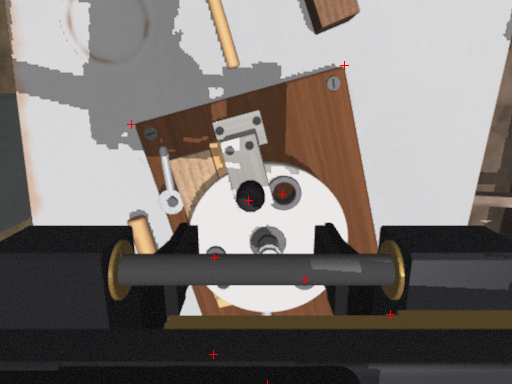

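The wrist picture puts the knob at (250,197), which matches the fitted mark at (248,200).

```bash
python3 go.py .550 .0666 .108 3
```

```text
2.48 [0.5549 0.0644 0.1991] [ 0.7 -0.7  0.3] open 0.6904448291117565 j [-5. 28. 94. -0. 58. -8.]
[ 0.0027 -0.0051  0.0911] [0.2 0.1 0.1]
```

Scaled: 0.091 m is 0.1138, 0.08 m is 0.1.

Call:
play_rows --motion '[[[0.0038, -0.0063, 0.0375, 0, 0, 0], [0.0038, -0.0063, 0.075, 0, 0, 0], [0.0038, -0.0063, 0.1, 0, 0, 0], [0.0038, -0.0063, 0.1138, 0, 0, 0], [0.0038, -0.0063, 0.1138, 0, 0, 0], [0.0038, -0.0063, 0.1138, 0, 0, 0]]]'

```text
time_s: 2.98
position: [0.5457, 0.0726, 0.1087]
tcp_rot: [[-0.059, 0.998, -0.0], [0.998, 0.059, 0.0], [0.0, -0.0, -1.0]]
force: [0.3, 0.1, -0.1]
opening: 0.692
grasp_force: 0.0
```

Call:
play_rows --motion '[[[0, 0, 0, 0, 0, 0], [0, 0, 0, 0, 0, 0], [0, 0, 0, 0, 0, 0], [0, 0, 0, 0, 0, 0], [0, 0, 0, 0, 0, 0], [0, 0, 0, 0, 0, 0], [0, 0, 0, 0, 0, 0], [0, 0, 0, 0, 0, 0]]]' --fingers 0.012

```text
time_s: 3.65
position: [0.5503, 0.0722, 0.1094]
tcp_rot: [[-0.058, 0.998, 0.01], [0.998, 0.058, 0.0], [-0.0, 0.01, -1.0]]
force: [6.0, 1.7, -1.8]
opening: 0.235
grasp_force: 30.0
```

Scaled: -0.018 m is -0.0225, -0.016 m is -0.02.

Call:
play_rows --motion '[[[0, 0.005, -0.005, 0, 0, 0], [0, 0.005, -0.01, 0, 0, 0], [0, 0.005, -0.015, 0, 0, 0], [0, 0.005, -0.02, 0, 0, 0], [0, 0.005, -0.0225, 0, 0, 0], [0, 0.005, -0.0225, 0, 0, 0], [0, 0.005, -0.0225, 0, 0, 0], [0, 0.005, -0.0225, 0, 0, 0]]]'

```text
time_s: 4.32
position: [0.5505, 0.0723, 0.1271]
tcp_rot: [[-0.059, 0.998, 0.002], [0.998, 0.059, -0.0], [-0.0, 0.002, -1.0]]
force: [3.8, 0.4, 0.2]
opening: 0.234
grasp_force: 30.0
```

Call:
play_rows --motion '[[[0, 0, 0, 0, 0, 0], [0, 0, 0, 0, 0, 0], [0, 0, 0, 0, 0, 0]]]' --fingers 0.06

```text
time_s: 4.57
position: [0.548, 0.0723, 0.1262]
tcp_rot: [[-0.059, 0.998, -0.004], [0.998, 0.059, 0.0], [0.0, -0.004, -1.0]]
force: [-0.2, 0.6, -0.5]
opening: 0.384
grasp_force: 0.0
```

Scaled: -0.06 m is -0.075, -0.055 m is -0.0688.

Call:
play_rows --motion '[[[0, 0, 0, 0, 0, 0], [0, 0, -0.0375, 0, 0, 0], [0, 0, -0.0688, 0, 0, 0], [0, 0, -0.075, 0, 0, 0], [0, 0, -0.075, 0, 0, 0]]]'

```text
time_s: 4.98
position: [0.5505, 0.0723, 0.1883]
tcp_rot: [[-0.059, 0.998, 0.003], [0.998, 0.059, -0.0], [-0.0, 0.003, -1.0]]
force: [0.1, 0.7, -0.6]
opening: 0.671
grasp_force: 0.0
```

```bash
python3 - <<'E'
from rig import imaging
from h import *
import cv2
d=imaging.capture("side");im=d["frame"][:,:,::-1].copy()
for z in (.112,.128): print(z,proj(d,jw([.5685,.0095,.312],[0,.06,z])))
cv2.imwrite("pics/s2.png",cv2.resize(im[110:240,190:330],None,fx=4.5,fy=4.5,interpolation=2))
E
python3 go.py .5734 -.0884 .19 3
```

```text
0.112 [[265.04782683 170.67920657]]
0.128 [[265.22811985 164.87264126]]
5.03 [0.5495 0.0723 0.1869] [-0.2  0.4  0.3] open 0.6816800908379099 j [-4. 29. 95. -0. 56. -7.]
[-0.1618  0.0144 -0.0031] [0.  0.  0.4]
```

View pics/s2.png

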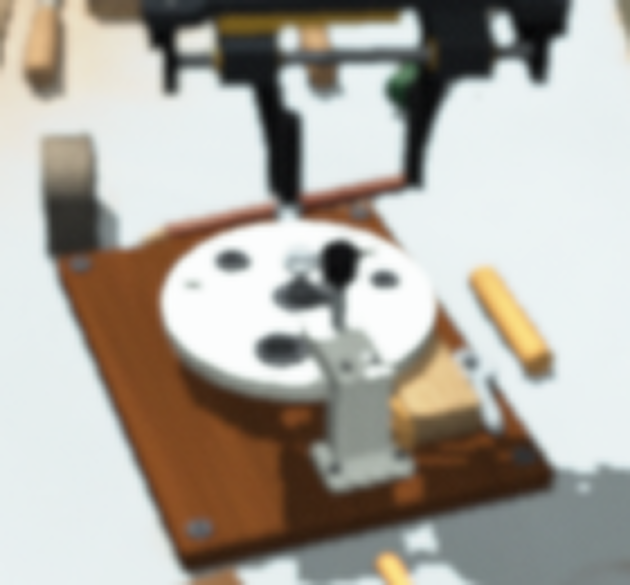

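The knob's top is at crop (340,243), image row 164, so the pin is up. Next is the handle.

Scaled: -0.162 m is -0.2025, 0.014 m is 0.0175, 0.4 degrees is 0.0044.

Call:
play_rows --motion '[[[-0.2025, 0.0175, 0, 0, 0, 0.0044], [-0.2025, 0.0175, 0, 0, 0, 0.0044], [-0.2025, 0.0175, 0, 0, 0, 0.0044], [-0.2025, 0.0175, 0, 0, 0, 0.0044], [-0.2025, 0.0175, 0, 0, 0, 0.0044], [-0.2025, 0.0175, 0, 0, 0, 0.0044], [-0.2025, 0.0175, 0, 0, 0, 0.0044], [-0.2025, 0.0175, 0, 0, 0, 0.0044]]]'

```text
time_s: 5.7
position: [0.572, -0.0871, 0.1855]
tcp_rot: [[-0.053, 0.999, -0.003], [0.999, 0.053, 0.001], [0.002, -0.003, -1.0]]
force: [-0.6, -0.1, -0.0]
opening: 0.689
grasp_force: 0.0
```

```bash
python3 go.py .5734 -.0884 .10 3
```

```text
5.7 [ 0.572  -0.0871  0.1855] [-0.6 -0.1 -0. ] open 0.6891946799105693 j [-20.  31.  92.   0.  58. -23.]
[-0.0015  0.0015  0.0855] [-0.2 -0.1  0. ]
```

Descend around the handle, then close loosely to cage it.

Call:
play_rows --motion '[[[-0.0013, 0.0013, 0.0375, 0, 0, 0], [-0.0013, 0.0013, 0.075, 0, 0, 0], [-0.0013, 0.0013, 0.1, 0, 0, 0], [-0.0013, 0.0013, 0.1075, 0, 0, 0], [-0.0013, 0.0013, 0.1075, 0, 0, 0], [-0.0013, 0.0013, 0.1075, 0, 0, 0]]]'

```text
time_s: 6.2
position: [0.5746, -0.0886, 0.1009]
tcp_rot: [[-0.053, 0.999, 0.0], [0.999, 0.053, 0.0], [0.0, 0.0, -1.0]]
force: [0.5, 0.5, 1.2]
opening: 0.693
grasp_force: 0.0
```

Call:
play_rows --motion '[[[0, 0, 0, 0, 0, 0], [0, 0, 0, 0, 0, 0], [0, 0, 0, 0, 0, 0], [0, 0, 0, 0, 0, 0], [0, 0, 0, 0, 0, 0], [0, 0, 0, 0, 0, 0]]]' --fingers 0.023

```text
time_s: 6.7
position: [0.5745, -0.0897, 0.1009]
tcp_rot: [[-0.052, 0.999, 0.001], [0.999, 0.052, -0.0], [-0.0, 0.001, -1.0]]
force: [0.0, 0.6, 0.4]
opening: 0.327
grasp_force: 0.0
```

```bash
cat > arc.py <<'E'
import sys
from rig import bot
from h import *
from scipy.spatial.transform import Rotation as R
# rows: handle world angles a0..; tool y = tangent
st,n,step=float(sys.argv[1]),int(sys.argv[2]),float(sys.argv[3])
s=bot.read_state();M=np.array(s["tcp_rot"]);p=np.array(s["position"]);print(p.round(4),s["force"],s["opening"],s["time_s"],np.round(s["joint_positions"]))
v=p[:2]-[.5685,.0095];print("ang",np.degrees(np.arctan2(v[1],v[0])),"r",np.hypot(*v))
Y=M[:,1];print("tool y",np.degrees(np.arctan2(Y[1],Y[0])))
# ideal frame at handle angle st
def F(a):
    t=np.radians(a);y=np.array([-np.sin(t),np.cos(t),0]);z=np.array([0,0,-1.]);return np.c_[np.cross(y,z),y,z],np.array([.5685+.098*np.cos(t),.0095+.098*np.sin(t),0])
M0,p0=F(st)
for i in range(1,n+1):
    m,q=F(st+i*step);print(np.round(M0.T@(q-p0),4).tolist(),-i*step)
E
python3 arc.py 272.88 8 5
```

```text
[ 0.5745 -0.0897  0.1009] [0.04013083 0.57922946 0.36338003] 0.32667273759813925 6.7 [-20.  38.  95.  -0.  47. -23.]
ang -86.55279409858599 r 0.09936520153425005
tool y 2.9610731482263932
[0.0004, 0.0085, 0.0] -5.0
[0.0015, 0.017, 0.0] -10.0
[0.0033, 0.0254, 0.0] -15.0
[0.0059, 0.0335, 0.0] -20.0
[0.0092, 0.0414, 0.0] -25.0
[0.0131, 0.049, 0.0] -30.0
[0.0177, 0.0562, 0.0] -35.0
[0.0229, 0.063, 0.0] -40.0
```

Scaled: 0.063 m is 0.0788, 0.0562 m is 0.0703, -40 degrees is -0.4444.

Call:
play_rows --motion '[[[0.0005, 0.0106, 0, 0, 0, -0.0556], [0.0019, 0.0213, 0, 0, 0, -0.1111], [0.0041, 0.0318, 0, 0, 0, -0.1667], [0.0074, 0.0419, 0, 0, 0, -0.2222], [0.0115, 0.0518, 0, 0, 0, -0.2778], [0.0164, 0.0613, 0, 0, 0, -0.3333], [0.0221, 0.0703, 0, 0, 0, -0.3889], [0.0286, 0.0788, 0, 0, 0, -0.4444]]]'

```text
time_s: 7.37
position: [0.6356, -0.064, 0.1005]
tcp_rot: [[-0.685, 0.729, -0.002], [0.729, 0.685, -0.001], [0.001, -0.002, -1.0]]
force: [-1.6, -2.6, 1.0]
opening: 0.265
grasp_force: 1.3
```

```bash
python3 arc.py 312.88 1 5
```

```text
[ 0.6356 -0.064   0.1005] [-1.55111757 -2.60398662  1.04586138] 0.26530000683276544 7.3667 [-16.  41.  86.  -0.  53. -59.]
ang -47.621065992356726 r 0.09950263014445399
tool y 43.22489203986557
[0.0004, 0.0085, 0.0] -5.0
```

Scaled: 0.063 m is 0.0788, 0.0085 m is 0.0106, -40 degrees is -0.4444.

Call:
play_rows --motion '[[[0.0005, 0.0106, 0, 0, 0, -0.0556], [0.0019, 0.0213, 0, 0, 0, -0.1111], [0.0041, 0.0318, 0, 0, 0, -0.1667], [0.0074, 0.0419, 0, 0, 0, -0.2222], [0.0115, 0.0518, 0, 0, 0, -0.2778], [0.0164, 0.0613, 0, 0, 0, -0.3333], [0.0221, 0.0703, 0, 0, 0, -0.3889], [0.0286, 0.0788, 0, 0, 0, -0.4444]]]'

```text
time_s: 8.03
position: [0.6673, -0.0047, 0.1006]
tcp_rot: [[-0.993, 0.118, 0.001], [0.118, 0.993, -0.002], [-0.002, -0.002, -1.0]]
force: [0.4, -3.3, -1.2]
opening: 0.263
grasp_force: 1.3
```

```bash
python3 arc.py 352.88 1 5
```

```text
[ 0.6673 -0.0047  0.1006] [ 0.4057473  -3.25033843 -1.22780332] 0.26301926833217143 8.0333 [-10.  43.  82.  -0.  55. -93.]
ang -8.201935115995273 r 0.09983293261276424
tool y 83.21753973709379
[0.0004, 0.0085, 0.0] -5.0
```

Scaled: 0.063 m is 0.0788, 0.0085 m is 0.0106, -40 degrees is -0.4444.

Call:
play_rows --motion '[[[0.0005, 0.0106, 0, 0, 0, -0.0556], [0.0019, 0.0213, 0, 0, 0, -0.1111], [0.0041, 0.0318, 0, 0, 0, -0.1667], [0.0074, 0.0419, 0, 0, 0, -0.2222], [0.0115, 0.0518, 0, 0, 0, -0.2778], [0.0164, 0.0613, 0, 0, 0, -0.3333], [0.0221, 0.0703, 0, 0, 0, -0.3889], [0.0286, 0.0788, 0, 0, 0, -0.4444]]]'

```text
time_s: 8.7
position: [0.6534, 0.0611, 0.1009]
tcp_rot: [[-0.837, -0.548, 0.004], [-0.548, 0.837, -0.001], [-0.003, -0.003, -1.0]]
force: [2.9, -0.8, -2.0]
opening: 0.263
grasp_force: 1.4
```

Call:
play_rows --motion '[[[0, 0, 0, 0, 0, 0], [0, 0, 0, 0, 0, 0], [0, 0, 0, 0, 0, 0], [0, 0, 0, 0, 0, 0], [0, 0, 0, 0, 0, 0], [0, 0, 0, 0, 0, 0]]]' --fingers 0.008

```text
time_s: 9.2
position: [0.6525, 0.0617, 0.1009]
tcp_rot: [[-0.84, -0.543, 0.002], [-0.543, 0.84, 0.001], [-0.002, -0.001, -1.0]]
force: [3.3, 2.3, 0.4]
opening: 0.203
grasp_force: 30.0
```

```bash
python3 arc.py 32.88 1 1;python3 go.py .6508 .0627 .10 122.9
```

```text
[0.6525 0.0617 0.1009] [3.28295418 2.26212267 0.44627557] 0.20313417551522914 9.2 [  -4.   42.   84.    0.   54. -127.]
ang 31.869072235750597 r 0.09889745282010745
tool y 122.90607086897532
[0.0, 0.0017, 0.0] -1.0
9.2 [0.6525 0.0617 0.1009] [3.3 2.3 0.4] open 0.20313417551522914 j [  -4.   42.   84.    0.   54. -127.]
[0.0009 0.0017 0.0009] [-0.   0.1  0. ]
```

Scaled: 0.002 m is 0.0025, 0.001 m is 0.0013.

Call:
play_rows --motion '[[[0.0013, 0.0013, 0, 0, 0, 0], [0.0013, 0.0025, 0, 0, 0, 0], [0.0013, 0.0025, 0, 0, 0, 0], [0.0013, 0.0025, 0, 0, 0, 0]]]'

```text
time_s: 9.53
position: [0.652, 0.0624, 0.1009]
tcp_rot: [[-0.839, -0.544, 0.006], [-0.544, 0.839, -0.0], [-0.004, -0.003, -1.0]]
force: [6.2, 0.8, -2.0]
opening: 0.205
grasp_force: 30.0
```

```bash
python3 arc.py 32.88 1 1
```

```text
[0.652  0.0624 0.1009] [ 6.1756504   0.77780532 -1.96159382] 0.20496078113101904 9.5333 [  -4.   42.   84.    0.   54. -127.]
ang 32.32988137871374 r 0.0988743056726298
tool y 122.94906661112711
[0.0, 0.0017, 0.0] -1.0
```

Scaled: 0.001 m is 0.0013.

Call:
play_rows --motion '[[[0, 0.0013, 0, 0, 0, 0], [0, 0.0013, 0, 0, 0, 0], [0, 0.0013, 0, 0, 0, 0], [0, 0.0013, 0, 0, 0, 0]]]'

```text
time_s: 9.87
position: [0.6517, 0.0629, 0.1009]
tcp_rot: [[-0.839, -0.544, 0.006], [-0.544, 0.839, -0.001], [-0.005, -0.004, -1.0]]
force: [6.5, 1.0, -2.7]
opening: 0.201
grasp_force: 30.0
```

Call:
play_rows --motion '[[[0, 0, 0, 0, 0, 0], [0, 0, 0, 0, 0, 0], [0, 0, 0, 0, 0, 0], [0, 0, 0, 0, 0, 0]]]' --fingers 0.06

```text
time_s: 10.2
position: [0.6475, 0.0634, 0.1]
tcp_rot: [[-0.839, -0.544, -0.004], [-0.544, 0.839, -0.0], [0.003, 0.002, -1.0]]
force: [-1.0, 0.6, 0.4]
opening: 0.423
grasp_force: 0.0
```

Scaled: -0.1 m is -0.125, -0.09 m is -0.1125.

Call:
play_rows --motion '[[[0, 0, -0.0375, 0, 0, 0], [0, 0, -0.075, 0, 0, 0], [0, 0, -0.1125, 0, 0, 0], [0, 0, -0.125, 0, 0, 0], [0, 0, -0.125, 0, 0, 0]]]' --fingers 0.0

```text
time_s: 10.62
position: [0.6505, 0.0634, 0.2038]
tcp_rot: [[-0.839, -0.544, 0.006], [-0.544, 0.839, -0.001], [-0.005, -0.004, -1.0]]
force: [0.4, 0.3, -0.5]
opening: 0.215
grasp_force: 0.0
```

```bash
python3 go.py .550 .0666 .19 72; python3 - <<'E'
from rig import imaging
from h import *
import cv2
out=[]
for n,(r,c) in dict(scene=(190,210),side=(110,190)).items():
    d=imaging.capture(n);im=d["frame"][:,:,::-1][r:r+120,c:c+130]
    im=cv2.resize(im,None,fx=3,fy=3,interpolation=2)
    for q in (P["b8"],P["b12"],P["b20"],c_ if False else (.098*np.cos(np.radians(15)),.098*np.sin(np.radians(15)),.118)):
        u=(proj(d,jw([.5685,.0095,.312],q))[0]-[c,r]+.5)*3-.5; cv2.drawMarker(im,tuple(int(v) for v in u.round()),(0,0,255),0,9)
    out.append(im)
cv2.imwrite("pics/t3.png",np.hstack(out))
E
```

```text
10.62 [0.6505 0.0634 0.2038] [ 0.4  0.3 -0.5] open 0.21481861828451462 j [  -4.   35.   80.   -0.   65. -127.]
[0.0827 0.0574 0.0133] [-0.1  0.3 51. ]
```

View pics/t3.png

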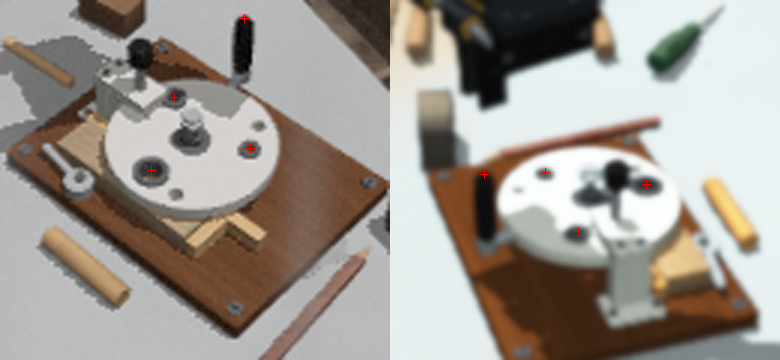

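The marks sit on all three bushes and the handle (large bush at left-half pixel 151,171), so the turret is on target. Next I push the pin down with closed fingers.

Scaled: 0.083 m is 0.1038, 0.057 m is 0.0713, 51 degrees is 0.5667.

Call:
play_rows --motion '[[[0.1038, 0.0713, 0.015, 0, 0, 0.5667], [0.1038, 0.0713, 0.015, 0, 0, 0.5667], [0.1038, 0.0713, 0.015, 0, 0, 0.5667], [0.1038, 0.0713, 0.015, 0, 0, 0.5667], [0.1038, 0.0713, 0.015, 0, 0, 0.5667], [0.1038, 0.0713, 0.015, 0, 0, 0.5667], [0.1038, 0.0713, 0.015, 0, 0, 0.5667], [0.1038, 0.0713, 0.015, 0, 0, 0.5667]]]' --fingers 0.0

```text
time_s: 11.38
position: [0.5465, 0.0663, 0.1862]
tcp_rot: [[-0.95, 0.312, -0.006], [0.312, 0.95, 0.0], [0.005, -0.001, -1.0]]
force: [0.7, -0.3, 0.7]
opening: 0.006
grasp_force: 0.0
```

Call:
play_rows --motion '[[[0, 0, 0, 0, 0, 0], [0, 0, 0, 0, 0, 0]]]'

```text
time_s: 11.55
position: [0.5475, 0.0662, 0.1872]
tcp_rot: [[-0.952, 0.307, -0.003], [0.307, 0.952, 0.0], [0.003, -0.001, -1.0]]
force: [0.4, 0.4, 0.1]
opening: 0.002
grasp_force: 0.0
```

```bash
python3 go.py .550 .0666 .127 72
```

```text
11.55 [0.5475 0.0662 0.1872] [0.4 0.4 0.1] open 0.0015584551188299975 j [ -5.  29.  96.  -0.  56. -77.]
[-0.0024  0.0011  0.0602] [-0.  -0.2  0.1]
```

Scaled: 0.058 m is 0.0725, -0.002 m is -0.0025.

Call:
play_rows --motion '[[[-0.0025, 0.0013, 0.025, 0, 0, 0], [-0.0025, 0.0013, 0.0438, 0, 0, 0], [-0.0025, 0.0013, 0.0525, 0, 0, 0], [-0.0025, 0.0013, 0.0575, 0, 0, 0], [-0.0025, 0.0013, 0.0625, 0, 0, 0], [-0.0025, 0.0013, 0.0663, 0, 0, 0], [-0.0025, 0.0013, 0.07, 0, 0, 0], [-0.0025, 0.0013, 0.0725, 0, 0, 0]]]'

```text
time_s: 12.22
position: [0.5509, 0.0666, 0.1306]
tcp_rot: [[-0.951, 0.309, 0.001], [0.309, 0.951, -0.0], [-0.001, 0.0, -1.0]]
force: [-0.9, 0.3, 0.7]
opening: 0.004
grasp_force: 0.3
```

Scaled: 0.002 m is 0.0025, 0.001 m is 0.0013.

Call:
play_rows --motion '[[[0, 0, 0.0013, 0, 0, 0], [0, 0, 0.0025, 0, 0, 0], [0, 0, 0.0025, 0, 0, 0], [0, 0, 0.0025, 0, 0, 0]]]'

```text
time_s: 12.55
position: [0.5513, 0.0665, 0.1291]
tcp_rot: [[-0.951, 0.309, 0.002], [0.309, 0.951, -0.0], [-0.002, 0.0, -1.0]]
force: [-0.6, 0.5, 4.1]
opening: 0.005
grasp_force: 2.0
```

Scaled: 0.002 m is 0.0025, 0.001 m is 0.0013.

Call:
play_rows --motion '[[[0, 0, 0.0013, 0, 0, 0], [0, 0, 0.0025, 0, 0, 0], [0, 0, 0.0025, 0, 0, 0]]]'

```text
time_s: 12.8
position: [0.5514, 0.0666, 0.1289]
tcp_rot: [[-0.951, 0.309, 0.002], [0.309, 0.951, -0.0], [-0.002, 0.0, -1.0]]
force: [-3.4, 0.2, 16.0]
opening: 0.007
grasp_force: 7.9
```

Scaled: -0.12 m is -0.15, -0.08 m is -0.1.

Call:
play_rows --motion '[[[0, 0, -0.025, 0, 0, 0], [0, 0, -0.0625, 0, 0, 0], [0, 0, -0.1, 0, 0, 0], [0, 0, -0.15, 0, 0, 0], [0, 0, -0.15, 0, 0, 0], [0, 0, -0.15, 0, 0, 0]]]'

```text
time_s: 13.3
position: [0.5525, 0.0665, 0.2491]
tcp_rot: [[-0.951, 0.309, 0.007], [0.309, 0.951, -0.001], [-0.007, 0.002, -1.0]]
force: [0.1, -0.8, 0.9]
opening: 0.004
grasp_force: 0.0
```

```bash
python3 - <<'E'
from rig import imaging
from h import *
import cv2
out=[]
for n,(r,c) in dict(scene=(190,210),side=(110,190)).items():
    d=imaging.capture(n);im=d["frame"][:,:,::-1][r:r+120,c:c+130]
    im=cv2.resize(im,None,fx=3,fy=3,interpolation=2)
    for q in (P["b8"],P["b12"],P["b20"],P["k"]):
        u=(proj(d,jw([.5685,.0095,.312],q))[0]-[c,r]+.5)*3-.5; cv2.drawMarker(im,tuple(int(v) for v in u.round()),(0,0,255),0,9)
    out.append(im)
cv2.imwrite("pics/t4.png",np.hstack(out))
E
```

```text
(no output)
```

View pics/t4.png

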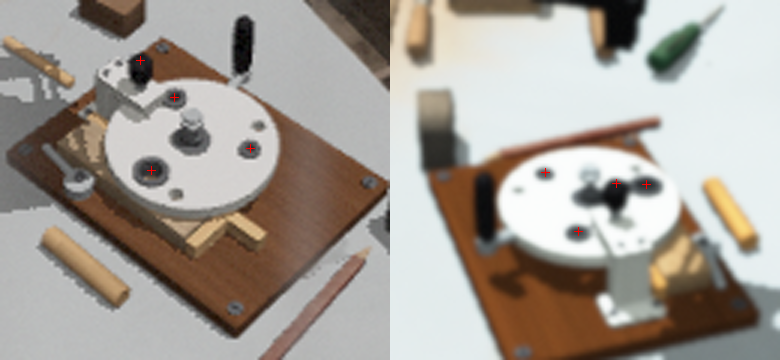

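The knob has dropped to its home height (left half 140,62; mark on its top), the large bush is over the cross, and the arm is clear.

```bash
python3 -c "
from rig import bot
print(bot.hand_in())"
```

```text
the job is handed in; nothing more can be done
None
```

The jig is set for the thick dowel: the 20 mm bush stands over the pencil cross and the index pin is home, as the last pictures show; I handed the job in, but the hand-in gave no verdict.

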